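# Clamp a round blank in the V-cradle

### The job

Clamp the stout round wooden blank in the V-cradle so it is ready for drilling: lift the sprung clamp bar by its knob, turn it well aside, lay the blank centrally along the two V saddles, then bring the bar back over the middle of the blank and let it down on it. Leave the slim dowel, the square stick and the other things on the bench where they are.

Things in the scene. Friction and masses are not known exactly. Their poses are not given: they have to be found in the camera images.
- cradle: Fixed cradle: plywood base 190 x 150 x 15 mm with two dark wooden V saddles and a swinging clamp bar. Origin on the bench midway between the saddles; y along the lying blank; x across it towards the bar's upright rod (x +100 mm). Saddles 20 mm thick at y -45 and +45 mm, 80 mm wide, 90 degree V open upwards, horn tops 53 mm above the bench. Between them only the base (top 15 mm).
- seat (a point): Where the middle of the blank's axis must come to lie: midway between the saddles, 50 mm above the bench (cradle x 0, y 0). Axes as the cradle's.
- pivot (a point): On the axis of the clamp bar's upright rod (cradle x +100 mm, y 0), 40 mm above the bench. The rod is 16 mm in diameter; its sleeve is 32 mm in diameter and 36 mm high. Axes as the cradle's.
- knob (a point): Middle of the grip of the upright round black knob (24 mm diameter, 28 mm tall, cap ending 18 mm above this point) on the free end of the aluminium bar, where it spins freely, 165 mm from the rod's axis. Bar 20 mm wide, 14 mm thick, underside 34 mm below this point. 74 mm above the bench with the bar at its lowest, 104 mm when resting on the blank. x points along the bar to the rod.
- bar_lift (a joint): Height of the bar above its lowest position, m, 0 to 0.06; it rises straight up. Spring and weight pull it down, 5 N at 0 to 9.5 N at 0.06: let go, it sinks. At 0 it lies 13 mm deep between the saddle horns and strikes them if turned; lift above 0.02 to turn it out. On the seated blank it reads about 0.030; lift above that to pass over it. Turned aside it sinks to 0 and stays.
- bar_swing (a joint): Turning of the bar about the rod, rad, -0.15 to 1.5. 0 = straight across the cradle (along cradle x, knob at x -65 mm, y 0). Grows as the knob swings to the cradle's +y: at angle a the knob is at cradle x = 100 - 165 cos a, y = 165 sin a (mm). Turns easily, stays where left. From 0.9 on the bar is clear of the blank's place.
- blank: The stout round wooden blank to clamp: plain cylinder, 40 mm diameter, 140 mm long, about 0.13 kg, the thickest round one of three pale wooden pieces lying side by side, 80 mm apart, in a low rack (places change). Origin at the middle of its axis, 28 mm above the bench in the rack; x along its axis (y, z turn as it rolls). Same either way round.
- rack: Fixed low plywood rack holding the three pieces side by side along its x, 80 mm apart in y. Origin on the bench under its centre. Floor 170 x 260 mm, 8 mm high; small comb blocks, 24 mm high, part the pieces only at x = 46 to 58 mm either side of the centre, so the middle of each piece is free for fingers.
- slim: Bystander: the slim round dowel in the rack, 22 mm in diameter, 140 mm long, pale wood. Origin at its middle, x along its axis.
- stick: Bystander: the square stick in the rack, 36 x 36 x 140 mm, pale wood. Origin at its middle, x along its length.
- jar: Bystander: a lidded amber glass jar, 64 mm in diameter, 85 mm tall, loose on the bench beyond the cradle. Origin at the centre of its underside.
- block: Bystander: a cork sanding block 65 x 110 x 30 mm, loose on the bench beyond the rack. Origin at the centre of its underside.
Not all that is in view belongs to the job. What is shaped like the blank but green, orange or purple is not meant.

How it is judged:
By the outcome, as a careful person would: the job done as asked, in the order asked, and still so for the second after the job is handed in, with the robot touching nothing.
It also fails if it takes over 64 s, if anything falls off the work surface, if the arm or the gripper's body presses on something with over 40 N, if the wrist force passes 120 N, or if a joint passes its speed limit or range.

### The arm

A 7-joint arm with a two-finger parallel gripper is mounted at the origin on the work surface. World frame = base frame: x ahead of the robot, y to its left, z up, the work surface at z = 0. Lengths are in m, angles in degrees, forces in N, time in s.
With the tool pointing down it reaches from about 0.425 to 0.875 m from the base axis. Payload 8.4 kg.
Tool frame: the origin (TCP) lies at the very end of the fingers, on their centre line; the grasp point (between the pads) lies 19 mm behind it (arm.grip_point_offset is the distance from the TCP to the grasp point, in m); z points along the fingers, y is the direction in which the jaws open and shut (so a half turn about z gives the same grasp; the last joint's range is limited). The gripper opens to 85 mm and grips with 20 to 120 N. Pads are 22 mm wide; open, the fingers measure 114 mm over their backs; the gripper's body (76 mm by 85 mm) begins 54 mm behind the grasp point. The pads swing forward as they close: fully open they stand 13 mm farther back than shut.
Start: joints at [59.691, 19.091, 2.286, 83.961, -0.768, 76.965, -3.352], TCP at [0.271, -0.591, 0.231] pointing down, gripper open.
Joint ranges: [-147.57, 147.57], [-21.85, 119.76], [-74.77, 79.35], [14.55, 137.4], [-85.83, 265.84], [4.83, 119.75], [-152.11, 152.11]. Speed limits (degrees/s): [127.2, 127.2, 159.86, 159.86, 180, 180, 180].

### API

Orientations are given as a 3x3 rotation matrix whose columns are the frame's x, y, z axes.
In Python, from workcell import arm gives the robot as it stands.
- The arm moves only by the tool carry_out, never from a script. Its argument "commands" is a list of rows, each a list of 5 numbers: the shift along the tool's x, y, z in m, then the turn about the tool's z in degrees, then the closure, from -1 (fully open) to 1 (shut), so that 0 is half open. In form: [[x, y, z, turn, claw], ...]. A call has exactly 5 rows; each row shifts and turns the commanded pose from where the row before left it, along the tool's axes as they then stand; what a row does not reach is not made up. A row lasts 1/12 s, in which the tool goes at most 41.7 mm and 7.16 degrees, less where a joint would pass 70% of its speed; a pose out of reach is approached as far as the arm can. A call with a gripper value outside its range is refused whole. The fingers move at their own pace and stop on an object; "newtons" is the grip in N (left out, the last holds). Time passes only in rows, so rows that do not move let the fingers close, or fill a call up. It gives the time, the measured TCP pose, the force and the opening at its end, in the units of the state.
- arm.state(): the state, without advancing time (a new reading comes with each control period).
- arm.snapshot(name): name is "scene" or "top"; returns a dict with "img" (420x560x3 uint8, blue, green, red), "mtx" (3x3 intrinsics, pixels), "R" (3x3) and "t" (3): a world point X has camera coordinates R X + t. Camera axes: x right, y down, z forward; pixel columns grow to the right and rows downward; lengths in m; the calibration is good to about 2 mm. A picture is of the moment at which its call begins. There is no depth.
- arm.job_done(): hands the job in, once; it reports no verdict.
Trained networks look in a picture, given as the dict that the camera call returned (one of the last four; its "shot" number tells which), for a name from the list of things; names that differ only in an ending like _2 or _b are one class to them, and where a whole thing is asked for, a point or a joint stands for the part that bears it (a point fixed in the world has none). Each returns a list of dicts, best first, with "conf" (0 to 1); they miss things now and then, are a little off and sometimes report something else, mostly with a low value. They report only what shows in the picture. A call takes as long as a camera call. They do not tell look-alikes from the thing itself.
- arm.search_frame(target, picture): "rect" ([left, top, right, bottom] in pixels, round what is visible of it).
The state is a dict: "time_s": time; "joint_pos": joint angles; "joint_vel": joint speeds; "joint_efforts": joint torques, N m; "eef_pos": TCP position; "ee_rot": TCP orientation; "wrist_force": force on the tool from outside, world axes, zero at the start; "torque": the same for the moment, N m; "opening": opening from 0.0 (shut) to 1.0 (fully open).
Only numpy, scipy, OpenCV 4.12 (cv2) and the standard library are available. Lean on these libraries where they do the work, as an engineer would, in place of code of your own. Each camera call takes 0.05 s, during which the arm holds its last target.

## Working session

There is one attempt and no reset: what is moved stays moved. The work goes in short steps, Python scripts to look and compute and a tool call to move; the robot and the scene stay as the last step left them, time stands still between calls to the robot, and variables do not carry over. Pictures are saved under pics/ and viewed, and the job is handed in when it is done.

Besides the shell and the picture viewer there is one more tool, called as name(argument=value, ...), one argument or row to a line, values as JSON. carry_out: Moves the arm, as the interface text tells. Its arguments: {"type":"object","properties":{"commands":{"type":"array"},"newtons":{"type":"number"}},"required":["commands"]}

```bash
ls; mkdir -p pics
cat > h.py <<'E'
import numpy as np,cv2
from workcell import arm
def ray(s,u,v):
    d=np.linalg.inv(s["mtx"])@np.array([u,v,1.0]); d=s["R"].T@d; return -s["R"].T@s["t"],d
def atz(s,u,v,z):
    o,d=ray(s,u,v); return (o+d*(z-o[2])/d[2])
def proj(s,X):
    c=s["R"]@np.asarray(X,float)+s["t"]; p=s["mtx"]@c; return p[:2]/p[2]
E
python3 - <<'E'
from h import *
s=arm.state(); print(s)
for n in("top","scene"):
    p=arm.snapshot(n); cv2.imwrite(f"pics/{n}0.png",p["img"]); print(n,p["mtx"],p["R"],p["t"],p["shot"])
    np.savez(f"{n}0.npz",**{k:p[k] for k in("img","mtx","R","t")})
    for t in("cradle","knob","blank","rack","slim","stick","jar","block"):
        print(t,[(np.round(r["rect"]).tolist(),round(r["conf"],2)) for r in arm.search_frame(t,p)][:4])
E
```

```text
pics
{'time_s': 0.0, 'joint_pos': array([59.69248761, 19.13307823,  2.28501719, 84.01281563, -0.7669754 ,
       76.96581757, -3.35124338]), 'joint_vel': array([ 0.00147385, -0.00116787, -0.04884699,  0.068429  , -0.02807675,
       -0.0179816 ,  0.02221929]), 'joint_efforts': array([-1.31209363e-03, -6.58548546e+01,  1.36437301e+00, -4.05561447e+01,
        1.64482224e-02,  1.26977058e-02, -5.23565848e-05]), 'eef_pos': array([ 0.27059493, -0.59047774,  0.23039149]), 'ee_rot': array([[ 9.09068101e-01,  4.16646754e-01, -8.18181717e-04],
       [ 4.16647537e-01, -9.09066919e-01,  1.47173866e-03],
       [-1.30586798e-04, -1.67880406e-03, -9.99998582e-01]]), 'wrist_force': array([-0.80170337,  0.1558861 ,  1.2203128 ]), 'torque': array([ 0.05137737, -0.00813394,  0.01700973]), 'opening': 0.9973465945537229}
top [[517.95256235   0.         280.41072051]
 [  0.         517.95256235 199.70722447]
 [  0.           0.           1.        ]] [[ 0.02331118 -0.99958617  0.01685432]
 [-0.98995825 -0.02543127 -0.13905366]
 [ 0.13942474 -0.01344356 -0.99014141]] [-0.18529679  0.55518804  1.0786549
[... 760 characters left out ...]
0.21025595  0.97755127 -0.0136361 ]
 [ 0.78340982 -0.17681047 -0.59582473]
 [-0.58486023  0.11459304 -0.80299872]] [ 0.04964141 -0.39907319  1.64301444] 2
cradle [([335.0, 159.0, 418.0, 252.0], 0.95)]
knob [([363.0, 160.0, 400.0, 234.0], 0.74)]
blank [([220.0, 198.0, 237.0, 256.0], 0.87), ([145.0, 166.0, 202.0, 193.0], 0.81), ([219.0, 133.0, 243.0, 181.0], 0.72), ([191.0, 300.0, 239.0, 355.0], 0.66)]
rack [([210.0, 195.0, 315.0, 261.0], 0.74)]
slim [([254.0, 205.0, 264.0, 250.0], 0.67)]
stick [([282.0, 196.0, 303.0, 245.0], 0.77), ([211.0, 195.0, 316.0, 260.0], 0.44)]
jar [([369.0, 263.0, 402.0, 304.0], 0.78)]
block [([262.0, 278.0, 311.0, 314.0], 0.63), ([253.0, 204.0, 265.0, 252.0], 0.36)]
```

View pics/top0.png

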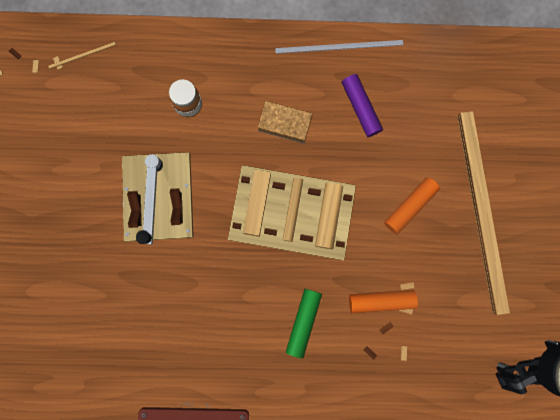

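View pics/scene0.png

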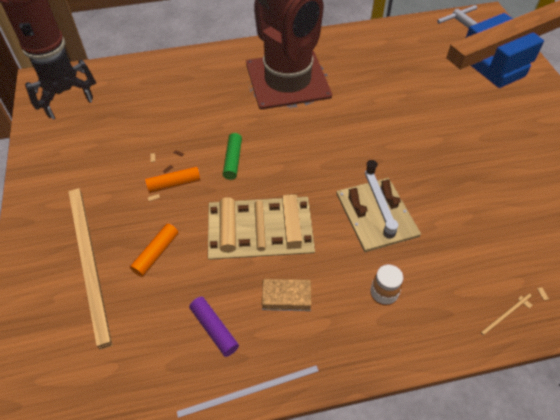

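Run:
```python
import cv2
i=cv2.imread("pics/top0.png"); cv2.imwrite("pics/crop0.png",cv2.resize(i[140:265,105:365],None,fx=3,fy=3,interpolation=cv2.INTER_CUBIC))
```

```text
(no output)
```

View pics/crop0.png

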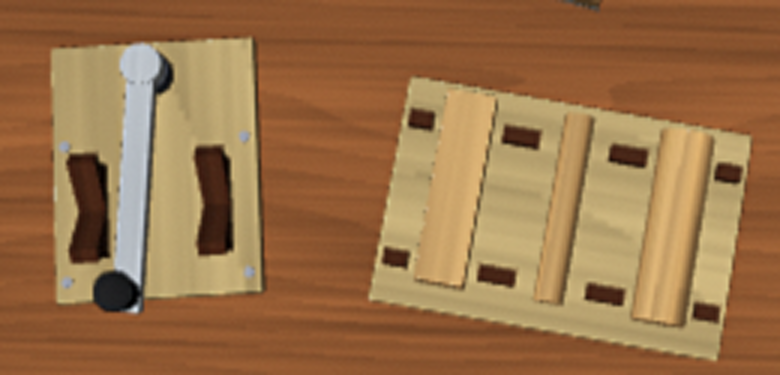

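The candidates (top-camera pixels) are the square stick (257,203), the slim dowel (293,209), the stout round piece (329,215), green (304,323), orange (412,205) and (383,301), and purple (361,105). I choose (329,215), which is pale, round-shaded and thick. Next I check it in a close crop and measure.

Run:
```python
from h import *
a=cv2.imread("pics/top0.png")[155:265,225:362]; b=cv2.imread("pics/scene0.png")[185:265,200:325]; c=cv2.imread("pics/scene0.png")[150:260,325:430]
cv2.imwrite("pics/c1.png",cv2.resize(a,None,fx=5.5,fy=5.5,interpolation=cv2.INTER_CUBIC))
cv2.imwrite("pics/c2.png",cv2.resize(b,None,fx=6,fy=6,interpolation=cv2.INTER_CUBIC))
cv2.imwrite("pics/c3.png",cv2.resize(c,None,fx=5.5,fy=5.5,interpolation=cv2.INTER_CUBIC))
d=cv2.imread("pics/top0.png")[145:250,112:202]
cv2.imwrite("pics/c4.png",cv2.resize(d,None,fx=5.5,fy=5.5,interpolation=cv2.INTER_CUBIC))
```

```text
(no output)
```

View pics/c1.png

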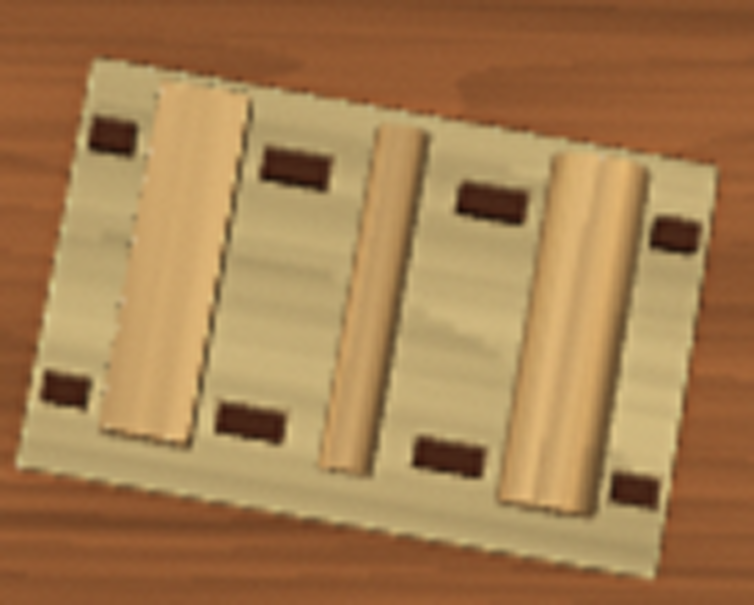

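View pics/c2.png

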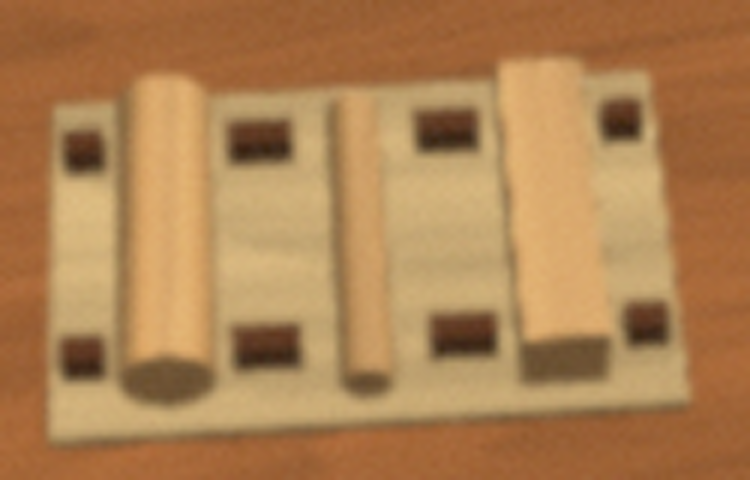

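View pics/c3.png

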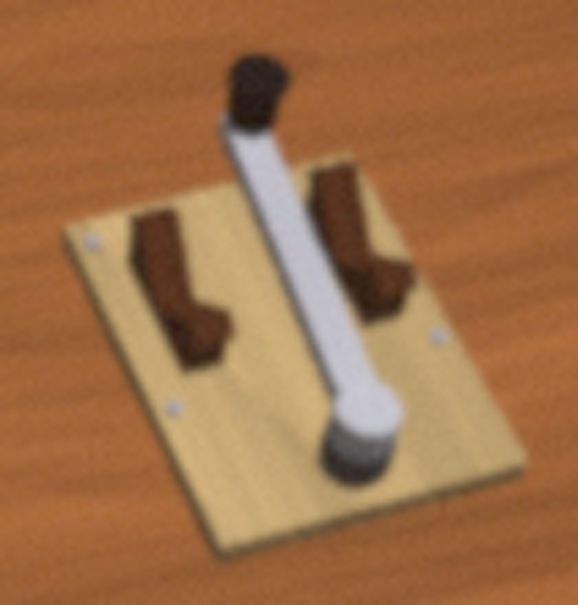

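View pics/c4.png

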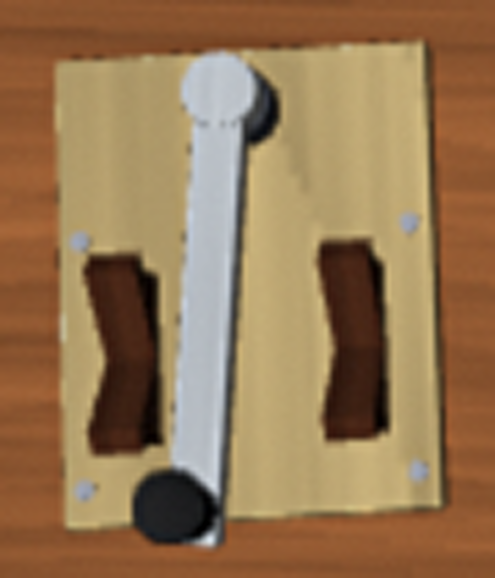

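The rightmost piece in the top view (scene (228,225)) has a round end face and is the stout blank. The stick's end is square and the dowel is thin. Now I fit the poses.

```bash
cat > fit.py <<'E'
from h import *
T=dict(np.load("top0.npz")); S=dict(np.load("scene0.npz"))
def px(l,sc,ox,oy): return [((u+.5)/sc-.5+ox,(v+.5)/sc-.5+oy) for u,v in l]
def show(n,pts,s,z):
    P=np.array([atz(s,*p,z)[:2] for p in pts]); print(n,np.round(P,4).tolist(),"mean",P.mean(0).round(4)); return P
rk=show("rackT",px([(93,60),(718,167),(655,577),(17,467)],5.5,225,155),T,.008)
rs=show("rackS",px([(52,105),(648,72),(690,402),(50,440)],6,200,185),S,.008)
for P in(rk,):
    d=(P[0]+P[1]-P[2]-P[3]); print("rack x ang",np.degrees(np.arctan2(d[1],d[0])), np.linalg.norm(d)/2)
d=(rs[0]+rs[1]-rs[2]-rs[3]);print("S",np.degrees(np.arctan2(d[1],d[0])), np.linalg.norm(d)/2)
cb=show("cradT",px([(57,62),(425,42),(443,506),(67,527)],5.5,112,145),T,.015)
cs=show("cradS",px([(63,228),(352,153),(525,463),(222,550)],5.5,325,150),S,.015)
for P in(cb,-cs):
    d=(P[0]+P[1]-P[2]-P[3]); print("crad x ang",np.degrees(np.arctan2(d[1],d[0])), np.linalg.norm(d)/2)
show("hornsT",px([(85,257),(138,254),(90,452),(142,450),(320,242),(372,240),(325,438),(378,438)],5.5,112,145),T,.053)
show("bT",px([(555,153),(645,158),(592,517),(500,505)],5.5,225,155),T,.030)
show("knobT",px([(173,506)],5.5,112,145),T,.092)
show("knobS",px([(259,72)],5.5,325,150),S,.092)
show("pivTop",px([(219,91)],5.5,112,145),T,.085)
E
python3 fit.py
```

```text
rackT [[0.6393, -0.0831], [0.6017, -0.3385], [0.4353, -0.3139], [0.4729, -0.0584]] mean [ 0.5373 -0.1985]
rackS [[0.4338, -0.316], [0.4733, -0.0592], [0.6399, -0.0846], [0.6011, -0.3399]] mean [ 0.537  -0.1999]
rack x ang -8.435593058036593 0.16820762122098804
S 171.59229190201975 0.16877371235544442
cradT [[0.6525, 0.1828], [0.6649, 0.0348], [0.4769, 0.0187], [0.465, 0.1665]] mean [0.5648 0.1007]
cradS [[0.4772, 0.0165], [0.4636, 0.166], [0.6511, 0.18], [0.6651, 0.0338]] mean [0.5642 0.0991]
crad x ang 4.929869660312658 0.18842054129487526
crad x ang 4.778497455033486 0.18840217389518463
hornsT [[0.5674, 0.1555], [0.5691, 0.1352], [0.4919, 0.1488], [0.4931, 0.129], [0.5757, 0.0652], [0.577, 0.0451], [0.4995, 0.0592], [0.5, 0.0389]] mean [0.5342 0.0971]
bT [[0.6019, -0.2698], [0.6008, -0.3058], [0.4575, -0.2859], [0.4613, -0.2498]] mean [ 0.5304 -0.2778]
knobT [[0.4695, 0.1061]] mean [0.4695 0.1061]
knobS [[0.4659, 0.1067]] mean [0.4659 0.1067]
pivTop [[0.6276, 0.1]] mean [0.6276 0.1   ]
```

```bash
cat > ov.py <<'E'
from fit import *
def cyl(c,ang,L=.14,r=.02,tilt=0):
    a=np.radians(ang);u=np.array([np.cos(a),np.sin(a),0]);v=np.array([-np.sin(a),np.cos(a),0]);w=np.array([0,0,1.])
    return np.array([c+e*L/2*u+r*(np.cos(t)*v+np.sin(t)*w) for e in(-1,1) for t in np.linspace(0,2*np.pi,60)])
def hull(s,P): return cv2.convexHull(np.array([proj(s,p) for p in P],np.float32))[:,0]
def overlay(s,hs,box,f,name):
    x0,y0,x1,y1=box; im=cv2.resize(s["img"][y0:y1,x0:x1],None,fx=f,fy=f,interpolation=cv2.INTER_CUBIC)
    for h in hs: cv2.polylines(im,[np.round(((h-[x0,y0])+.5)*f-.5).astype(np.int32)],True,(255,0,255),1)
    cv2.imwrite(name,im)
E
python3 - <<'E' | tail -3
from ov import *
c=np.array([.529,-.2785,.028])
h=[hull(s,cyl(c,-8.4)) for s in(T,S)]
overlay(T,[h[0]],(300,165,362,265),6,"pics/o1.png");overlay(S,[h[1]],(200,185,262,265),6,"pics/o2.png")
a=cv2.imread("pics/o1.png");b=cv2.imread("pics/o2.png");m=np.zeros((600,760,3),np.uint8);m[:600,:372]=a[:600];m[:480,380:752]=b
cv2.imwrite("pics/o12.png",m)
E
```

```text
knobT [[0.4695, 0.1061]] mean [0.4695 0.1061]
knobS [[0.4659, 0.1067]] mean [0.4659 0.1067]
pivTop [[0.6276, 0.1]] mean [0.6276 0.1   ]
```

View pics/o12.png

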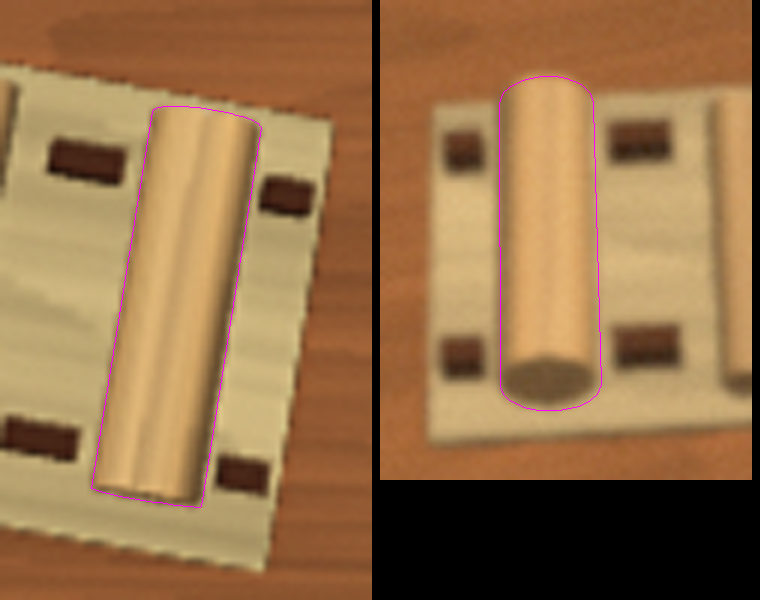

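```bash
cat > plan.py <<'E'
import numpy as np,json,sys
from workcell import arm
def cur():
    s=arm.state(); r=s["ee_rot"]; return np.array(s["eef_pos"]),np.degrees(np.arctan2(r[1,0],r[0,0]))
def rows(wps,claw,start=None):
    """wps: list of (x,y,z,yaw,nrows); interpolate straight, round, with error feedback"""
    p,y=cur() if start is None else (np.array(start[:3]),start[3]); out=[]
    gp,gy=p.copy(),y
    for w in wps:
        n=w[4]; g=np.array(w[:3],float); dy=(w[3]-gy+180)%360-180 if abs(w[3]-gy)>200 else w[3]-gy
        p0,y0=gp.copy(),gy
        for i in range(1,n+1):
            tp=p0+(g-p0)*i/n; ty=y0+dy*i/n
            a=np.radians(y); X=np.array([np.cos(a),np.sin(a),0]);Y=np.array([np.sin(a),-np.cos(a),0])
            d=tp-p; r=[round(d@X,3),round(d@Y,3),round(-d[2],3),round(-(ty-y),1)]
            if np.linalg.norm(r[:3])>.0417 or abs(r[3])>7.16: print("LIMIT",r)
            p=p+X*r[0]+Y*r[1]+np.array([0,0,-r[2]]); y-=r[3]; out.append([float(v)+0.0 for v in r]+[claw])
        gp,gy=g,y0+dy
    for i in range(0,len(out),5): print(json.dumps(out[i:i+5]))
    print("end",p.round(4),round(y,1),len(out))
E
python3 -c "
from plan import *
print(arm.grip_point_offset)
rows([(.44,-.25,.2,95,12),(.468,.1064,.14,180,13)],-1)"
```

```text
0.0187
[[0.025, -0.02, 0.003, -5.9, -1], [0.026, -0.017, 0.002, -5.8, -1], [0.028, -0.015, 0.003, -5.9, -1], [0.03, -0.011, 0.002, -5.9, -1], [0.031, -0.009, 0.003, -5.8, -1]]
[[0.031, -0.005, 0.003, -5.9, -1], [0.031, -0.002, 0.002, -5.9, -1], [0.032, 0.001, 0.003, -5.8, -1], [0.032, 0.004, 0.002, -5.9, -1], [0.03, 0.008, 0.003, -5.8, -1]]
[[0.03, 0.011, 0.003, -5.9, -1], [0.029, 0.013, 0.002, -5.9, -1], [0.027, 0.005, 0.005, -6.5, -1], [0.026, 0.007, 0.005, -6.6, -1], [0.026, 0.011, 0.004, -6.5, -1]]
[[0.024, 0.013, 0.005, -6.5, -1], [0.022, 0.016, 0.004, -6.6, -1], [0.02, 0.019, 0.005, -6.5, -1], [0.019, 0.021, 0.005, -6.5, -1], [0.015, 0.022, 0.004, -6.6, -1]]
[[0.013, 0.024, 0.005, -6.5, -1], [0.01, 0.026, 0.004, -6.6, -1], [0.008, 0.027, 0.005, -6.5, -1], [0.004, 0.027, 0.005, -6.5, -1], [0.001, 0.027, 0.004, -6.6, -1]]
end [0.4678 0.1063 0.1403] 180.0 25
```

carry_out(
  commands=[
    [0.025, -0.02, 0.003, -5.9, -1],
    [0.026, -0.017, 0.002, -5.8, -1],
    [0.028, -0.015, 0.003, -5.9, -1],
    [0.03, -0.011, 0.002, -5.9, -1],
    [0.031, -0.009, 0.003, -5.8, -1],
  ],
)

```text
time_s: 1.32
eef_pos: [0.342, -0.4471, 0.2185]
ee_rot: [[0.585, 0.811, 0.0], [0.811, -0.585, -0.001], [-0.0, 0.001, -1.0]]
wrist_force: [0.6, -0.8, 0.4]
opening: 1.0
```

carry_out(
  commands=[
    [0.031, -0.005, 0.003, -5.9, -1],
    [0.031, -0.002, 0.002, -5.9, -1],
    [0.032, 0.001, 0.003, -5.8, -1],
    [0.032, 0.004, 0.002, -5.9, -1],
    [0.03, 0.008, 0.003, -5.8, -1],
  ],
)

```text
time_s: 1.73
eef_pos: [0.4124, -0.3056, 0.2056]
ee_rot: [[0.113, 0.994, 0.0], [0.994, -0.113, -0.001], [-0.0, 0.001, -1.0]]
wrist_force: [1.2, -0.8, 0.0]
opening: 1.001
```

carry_out(
  commands=[
    [0.03, 0.011, 0.003, -5.9, -1],
    [0.029, 0.013, 0.002, -5.9, -1],
    [0.027, 0.005, 0.005, -6.5, -1],
    [0.026, 0.007, 0.005, -6.6, -1],
    [0.026, 0.011, 0.004, -6.5, -1],
  ],
)

```text
time_s: 2.15
eef_pos: [0.4464, -0.1663, 0.1861]
ee_rot: [[-0.422, 0.907, 0.0], [0.907, 0.422, -0.0], [-0.0, 0.0, -1.0]]
wrist_force: [1.0, 0.6, -0.1]
opening: 0.999
```

carry_out(
  commands=[
    [0.024, 0.013, 0.005, -6.5, -1],
    [0.022, 0.016, 0.004, -6.6, -1],
    [0.02, 0.019, 0.005, -6.5, -1],
    [0.019, 0.021, 0.005, -6.5, -1],
    [0.015, 0.022, 0.004, -6.6, -1],
  ],
)

```text
time_s: 2.57
eef_pos: [0.4573, -0.0295, 0.1633]
ee_rot: [[-0.845, 0.535, 0.0], [0.535, 0.845, -0.0], [-0.0, 0.0, -1.0]]
wrist_force: [0.2, 0.7, -0.0]
opening: 1.002
```

carry_out(
  commands=[
    [0.013, 0.024, 0.005, -6.5, -1],
    [0.01, 0.026, 0.004, -6.6, -1],
    [0.008, 0.027, 0.005, -6.5, -1],
    [0.004, 0.027, 0.005, -6.5, -1],
    [0.001, 0.027, 0.004, -6.6, -1],
  ],
)

```text
time_s: 2.98
eef_pos: [0.4678, 0.1076, 0.1403]
ee_rot: [[-1.0, -0.006, 0.001], [-0.006, 1.0, -0.0], [-0.001, -0.0, -1.0]]
wrist_force: [1.0, 0.3, -0.4]
opening: 1.002
```

Run:
```python
from plan import *
print(cur(),arm.state()["joint_pos"].round(1))
rows([(.468,.1064,.059,180,5)],-1)
```

```text
(array([0.46777108, 0.1076061 , 0.14031479]), np.float64(-179.66099486722877)) [ 21.3   6.6 -41.4 111.8   4.9  63.3  68.2]
[[0.0, 0.0, 0.016, 0.1, -1], [0.0, 0.0, 0.017, 0.0, -1], [0.0, -0.001, 0.016, 0.1, -1], [0.0, 0.0, 0.016, 0.1, -1], [0.0, 0.0, 0.016, 0.0, -1]]
end [0.4678 0.1066 0.0593] -180.0 5
```

carry_out(
  commands=[
    [0, 0, 0.016, 0, -1],
    [0, 0, 0.017, 0, -1],
    [0, -0.001, 0.016, 0, -1],
    [0, 0, 0.016, 0, -1],
    [0, 0, 0.016, 0, -1],
  ],
)

```text
time_s: 3.4
eef_pos: [0.4679, 0.1053, 0.0588]
ee_rot: [[-1.0, -0.0, 0.0], [-0.0, 1.0, 0.0], [-0.0, 0.0, -1.0]]
wrist_force: [0.4, 0.3, -0.1]
opening: 1.001
```

Run:
```python
from h import *
p=arm.snapshot("scene"); 
cv2.imwrite("pics/k1.png",cv2.resize(p["img"][110:260,310:440],None,fx=4,fy=4,interpolation=cv2.INTER_CUBIC)); print(arm.state()["eef_pos"],arm.state()["wrist_force"])
```

```text
[0.46615641 0.10469754 0.05600021] [-3.10341246 -1.08068948 -2.63818922]
```

View pics/k1.png

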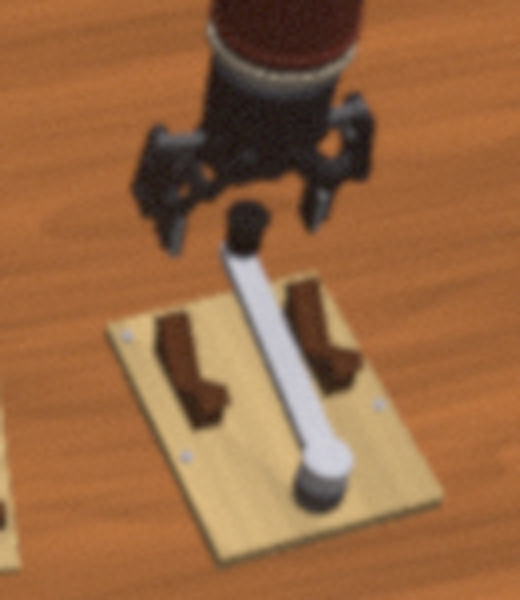

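The knob is midway between the fingers (crop (248,225), frame ~(372,166)). Closing on it.

carry_out(
  commands=[
    [0, 0, 0, 0, 1],
    [0, 0, 0, 0, 1],
    [0, 0, 0, 0, 1],
    [0, 0, 0, 0, 1],
    [0, 0, 0, 0, 1],
  ],
  newtons=50,
)

```text
time_s: 3.87
eef_pos: [0.4684, 0.1053, 0.0602]
ee_rot: [[-1.0, -0.0, 0.002], [-0.0, 1.0, 0.0], [-0.002, 0.0, -1.0]]
wrist_force: [-0.3, 0.4, 0.3]
opening: 0.32
```

carry_out(
  commands=[
    [0, 0, 0, 0, 1],
    [0, 0, 0, 0, 1],
    [0, 0, -0.004, 0, 1],
    [0, 0, -0.01, 0, 1],
    [0, 0, -0.01, 0, 1],
  ],
)

```text
time_s: 4.28
eef_pos: [0.4685, 0.1051, 0.0834]
ee_rot: [[-1.0, -0.0, 0.001], [-0.0, 1.0, 0.001], [-0.001, 0.001, -1.0]]
wrist_force: [7.5, -0.5, -10.4]
opening: 0.308
```

carry_out(
  commands=[
    [0, 0, -0.01, 0, 1],
    [0, 0, -0.011, 0, 1],
    [0, 0, 0, 0, 1],
    [0, 0, 0, 0, 1],
    [0, 0, 0, 0, 1],
  ],
)

```text
time_s: 4.7
eef_pos: [0.4684, 0.1051, 0.104]
ee_rot: [[-1.0, -0.0, 0.001], [-0.0, 1.0, 0.0], [-0.001, 0.0, -1.0]]
wrist_force: [7.7, 0.2, -8.5]
opening: 0.309
```

Run:
```python
from plan import *
from h import *
s=arm.state(); print(cur(),s["wrist_force"],s["torque"],s["joint_pos"].round(1))
p=arm.snapshot("scene"); q=arm.snapshot("top")
a=cv2.resize(p["img"][110:260,310:420],None,fx=3.5,fy=3.5); b=cv2.resize(q["img"][140:290,105:215],None,fx=3.5,fy=3.5)
cv2.imwrite("pics/k2.png",np.hstack([a,b]))
```

```text
(array([0.4684264 , 0.1050691 , 0.10402193]), np.float64(-179.99326988478322)) [ 7.73528572  0.16014261 -8.53122109] [ 0.06903501 -1.38104761 -0.02812167] [ 20.7   9.3 -41.2 114.1   7.1  59.   66.2]
```

View pics/k2.png

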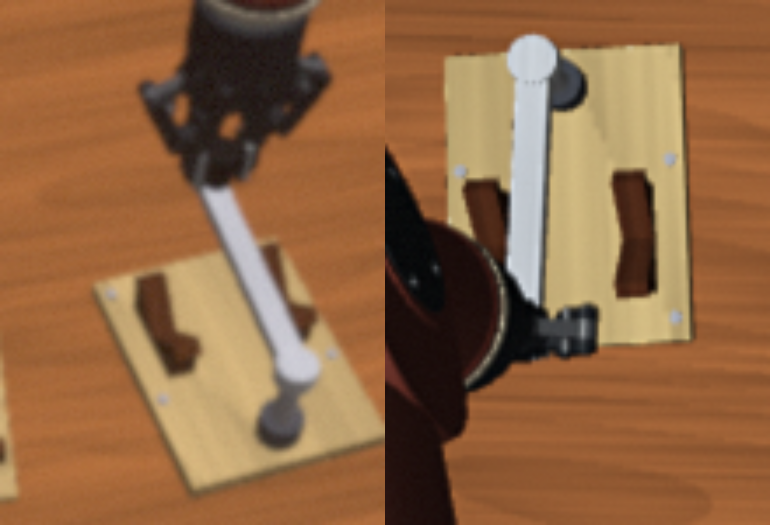

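carry_out(
  commands=[
    [-0.0015, 0.0138, 0, 4.8, 1],
    [-0.0006, 0.0138, 0, 4.8, 1],
    [-0.0006, 0.0138, 0, 4.8, 1],
    [-0.0006, 0.0138, 0, 4.8, 1],
    [-0.0006, 0.0138, 0, 4.8, 1],
  ],
)

```text
time_s: 5.22
eef_pos: [0.4817, 0.1722, 0.1028]
ee_rot: [[-0.912, 0.41, -0.003], [0.41, 0.912, -0.001], [0.002, -0.002, -1.0]]
wrist_force: [0.2, -0.0, -7.4]
opening: 0.314
```

carry_out(
  commands=[
    [-0.0006, 0.0138, 0, 4.8, 1],
    [-0.0006, 0.0138, 0, 4.8, 1],
    [-0.0006, 0.0138, 0, 4.8, 1],
    [-0.0006, 0.0138, 0, 4.8, 1],
    [-0.0006, 0.0138, 0, 4.8, 1],
  ],
)

```text
time_s: 5.63
eef_pos: [0.5213, 0.2285, 0.1023]
ee_rot: [[-0.667, 0.745, -0.005], [0.745, 0.667, -0.001], [0.003, -0.004, -1.0]]
wrist_force: [-2.8, 1.9, -7.9]
opening: 0.307
```

carry_out(
  commands=[
    [-0.0006, 0.0138, 0, 4.8, 1],
    [-0.0006, 0.0138, 0, 4.8, 1],
    [-0.0006, 0.0138, 0, 4.8, 1],
    [-0.0006, 0.0138, 0, 4.8, 1],
    [0, 0, 0, 0, 1],
  ],
)

```text
time_s: 6.05
eef_pos: [0.5691, 0.2595, 0.1022]
ee_rot: [[-0.385, 0.923, -0.004], [0.923, 0.385, 0.001], [0.003, -0.003, -1.0]]
wrist_force: [-2.9, 4.9, -8.3]
opening: 0.309
```

Run:
```python
from plan import *
from h import *
s=arm.state(); print(cur(),s["wrist_force"],s["joint_pos"].round(1))
p=arm.snapshot("scene"); q=arm.snapshot("top")
a=cv2.resize(p["img"][120:300,310:440],None,fx=3,fy=3); b=cv2.resize(q["img"][100:280,60:210],None,fx=3,fy=3)
cv2.imwrite("pics/k3.png",np.hstack([a,b]))
```

```text
(array([0.56914248, 0.25950056, 0.10219876]), np.float64(112.62658876406363)) [-2.86408209  4.91976954 -8.26046335] [ -3.6  25.2 -31.7  94.5  14.2  64.5 -16.4]
```

View pics/k3.png

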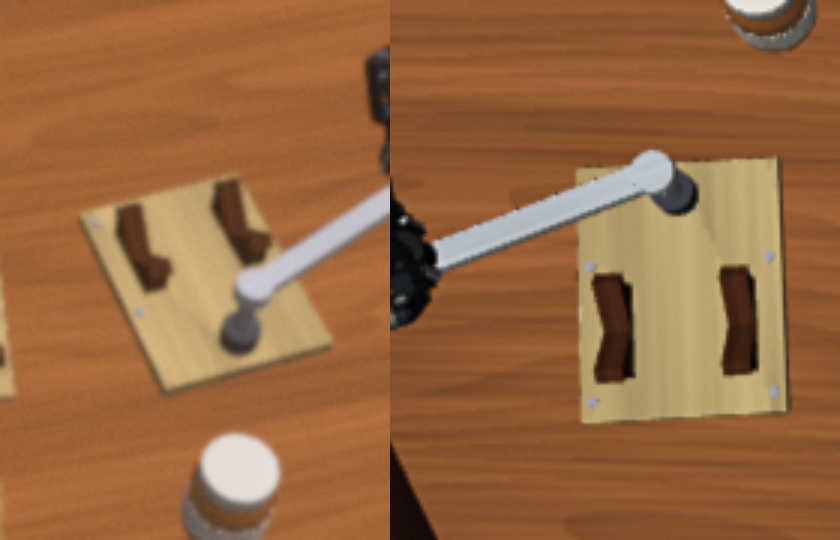

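carry_out(
  commands=[
    [0, 0, 0.01, 0, 1],
    [0, 0, 0.012, 0, 1],
    [0, 0, 0.012, 0, 1],
    [0, 0, 0.007, 0, 1],
    [0, 0, 0, 0, 1],
  ],
)

```text
time_s: 6.57
eef_pos: [0.5674, 0.2591, 0.0611]
ee_rot: [[-0.39, 0.921, -0.004], [0.921, 0.39, 0.001], [0.003, -0.003, -1.0]]
wrist_force: [-1.9, 4.5, 0.1]
opening: 0.309
```

carry_out(
  commands=[
    [0, 0, 0, 0, -1],
    [0, 0, 0, 0, -1],
    [0, 0, 0, 0, -1],
    [0, 0, 0, 0, -1],
    [0, 0, 0, 0, -1],
  ],
)

```text
time_s: 6.98
eef_pos: [0.5701, 0.2568, 0.0635]
ee_rot: [[-0.387, 0.922, 0.0], [0.922, 0.387, -0.0], [-0.0, 0.0, -1.0]]
wrist_force: [-0.4, -0.2, 0.2]
opening: 0.987
```

Run:
```python
from plan import *
s=arm.state(); print(cur(),s["wrist_force"],s["opening"])
p,y=cur()
# blank hover
rows([(p[0],p[1],.14,y,3),(.54,.06,.19,140,7),(.529,-.2785,.12,171.6,10)],-1)
```

```text
(array([0.57010654, 0.25684833, 0.06346107]), np.float64(112.79488788714666)) [-0.42770631 -0.1754118   0.20437902] 0.9870207784243246
[[0.0, 0.0, -0.026, 0.0, -1], [0.0, 0.0, -0.025, 0.0, -1], [0.0, 0.0, -0.026, 0.0, -1], [-0.024, -0.015, -0.007, -3.9, -1], [-0.023, -0.016, -0.007, -3.9, -1]]
[[-0.022, -0.018, -0.007, -3.9, -1], [-0.021, -0.02, -0.007, -3.8, -1], [-0.02, -0.021, -0.007, -3.9, -1], [-0.018, -0.022, -0.007, -3.9, -1], [-0.016, -0.023, -0.008, -3.9, -1]]
[[-0.021, -0.027, 0.007, -3.2, -1], [-0.019, -0.027, 0.007, -3.1, -1], [-0.018, -0.029, 0.007, -3.2, -1], [-0.016, -0.03, 0.007, -3.1, -1], [-0.015, -0.03, 0.007, -3.2, -1]]
[[-0.013, -0.032, 0.007, -3.2, -1], [-0.011, -0.032, 0.007, -3.1, -1], [-0.009, -0.032, 0.007, -3.2, -1], [-0.008, -0.033, 0.007, -3.1, -1], [-0.006, -0.034, 0.007, -3.2, -1]]
end [ 0.5294 -0.2789  0.1205] 171.6 20
```

carry_out(
  commands=[
    [0.0, 0.0, -0.026, 0.0, -1],
    [0.0, 0.0, -0.025, 0.0, -1],
    [0.0, 0.0, -0.026, 0.0, -1],
    [-0.024, -0.015, -0.007, -3.9, -1],
    [-0.023, -0.016, -0.007, -3.9, -1],
  ],
)

```text
time_s: 7.4
eef_pos: [0.5616, 0.203, 0.1562]
ee_rot: [[-0.515, 0.857, 0.003], [0.857, 0.515, 0.002], [0.0, 0.003, -1.0]]
wrist_force: [0.2, -0.7, -0.8]
opening: 1.003
```

carry_out(
  commands=[
    [-0.022, -0.018, -0.007, -3.9, -1],
    [-0.021, -0.02, -0.007, -3.8, -1],
    [-0.02, -0.021, -0.007, -3.9, -1],
    [-0.018, -0.022, -0.007, -3.9, -1],
    [-0.016, -0.023, -0.008, -3.9, -1],
  ],
)

```text
time_s: 7.82
eef_pos: [0.5394, 0.0586, 0.1907]
ee_rot: [[-0.768, 0.64, 0.0], [0.64, 0.768, -0.0], [-0.0, -0.0, -1.0]]
wrist_force: [1.2, -0.3, 0.6]
opening: 0.999
```

carry_out(
  commands=[
    [-0.021, -0.027, 0.007, -3.2, -1],
    [-0.019, -0.027, 0.007, -3.1, -1],
    [-0.018, -0.029, 0.007, -3.2, -1],
    [-0.016, -0.03, 0.007, -3.1, -1],
    [-0.015, -0.03, 0.007, -3.2, -1],
  ],
)

```text
time_s: 8.23
eef_pos: [0.5343, -0.1105, 0.1554]
ee_rot: [[-0.913, 0.407, 0.001], [0.407, 0.913, -0.001], [-0.001, -0.0, -1.0]]
wrist_force: [1.1, -0.4, 0.1]
opening: 1.004
```

carry_out(
  commands=[
    [-0.013, -0.032, 0.007, -3.2, -1],
    [-0.011, -0.032, 0.007, -3.1, -1],
    [-0.009, -0.032, 0.007, -3.2, -1],
    [-0.008, -0.033, 0.007, -3.1, -1],
    [-0.006, -0.034, 0.007, -3.2, -1],
  ],
)

```text
time_s: 8.65
eef_pos: [0.5292, -0.2803, 0.1203]
ee_rot: [[-0.99, 0.143, 0.0], [0.143, 0.99, -0.0], [-0.0, -0.0, -1.0]]
wrist_force: [0.4, 1.2, -0.1]
opening: 1.0
```

Run:
```python
from plan import *
from h import *
s=arm.state(); print(cur(),s["wrist_force"],s["opening"],s["joint_pos"].round(1))
rows([(.529,-.2785,.011,171.6,7)],-1)
p=arm.snapshot("scene"); q=arm.snapshot("top")
cv2.imwrite("pics/b1.png",np.hstack([cv2.resize(p["img"][100:300,180:440],None,fx=1.5,fy=1.5),cv2.resize(q["img"][100:300,60:320],None,fx=1.5,fy=1.5)]))
```

```text
(array([ 0.52918192, -0.28025636,  0.1202949 ]), np.float64(171.77660964605263)) [ 0.43433152  1.15959493 -0.0740879 ] 0.9998820291161709 [ 43.4  19.8 -24.   97.9   8.8  64.1  98.6]
[[0.0, 0.0, 0.016, 0.0, -1], [0.0, 0.0, 0.015, 0.1, -1], [0.0, 0.001, 0.016, 0.0, -1], [0.0, 0.0, 0.015, 0.0, -1], [0.0, 0.0, 0.016, 0.0, -1]]
[[0.0, 0.0, 0.016, 0.1, -1], [0.0, 0.001, 0.015, 0.0, -1]]
end [ 0.5295 -0.2783  0.0113] 171.6 7
```

View pics/b1.png

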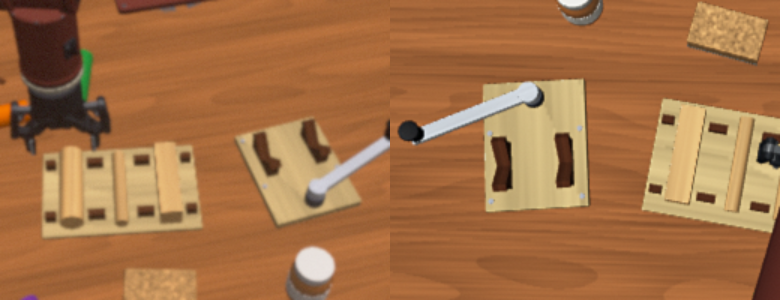

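The bar lies aside, the knob is at about top (410,131) in the crop, and the gripper is above the round blank. Descending.

carry_out(
  commands=[
    [0, 0, 0.02, 0, -1],
    [0, 0, 0.02, 0, -1],
    [0, 0, 0.02, 0, -1],
    [0, 0, 0.018, 0, -1],
    [0, 0, 0.012, 0, -1],
  ],
)

```text
time_s: 9.17
eef_pos: [0.5287, -0.2779, 0.0287]
ee_rot: [[-0.989, 0.146, -0.001], [0.146, 0.989, 0.001], [0.002, 0.001, -1.0]]
wrist_force: [-0.0, -1.1, 0.4]
opening: 1.003
```

carry_out(
  commands=[
    [0, 0, 0.012, 0, -1],
    [0, 0, 0.007, 0, -1],
    [0, 0, 0, 0, -1],
    [0, 0, 0, 0, 1],
    [0, 0, 0, 0, 1],
  ],
  newtons=50,
)

```text
time_s: 9.58
eef_pos: [0.5301, -0.2788, 0.0123]
ee_rot: [[-0.989, 0.146, 0.001], [0.146, 0.989, -0.001], [-0.001, -0.0, -1.0]]
wrist_force: [0.6, 0.3, -0.1]
opening: 0.745
```

carry_out(
  commands=[
    [0, 0, 0, 0, 1],
    [0, 0, 0, 0, 1],
    [0, 0, 0, 0, 1],
    [0, 0, 0, 0, 1],
    [0, 0, 0, 0, 1],
  ],
)

```text
time_s: 10.0
eef_pos: [0.53, -0.2788, 0.0124]
ee_rot: [[-0.989, 0.146, 0.001], [0.146, 0.989, -0.001], [-0.001, -0.001, -1.0]]
wrist_force: [-1.2, 0.3, 6.5]
opening: 0.452
```

Run:
```python
from plan import *
from h import *
s=arm.state(); print(cur(),s["wrist_force"],s["opening"],s["joint_pos"].round(1))
```

```text
(array([ 0.53002477, -0.27881312,  0.01239197]), np.float64(171.619832793786)) [-1.19765048  0.29071934  6.51665122] 0.45211123344346943 [ 41.8  26.8 -22.5 102.7  12.5  52.9  95.5]
```

carry_out(
  commands=[
    [0, 0, -0.01, 0, 1],
    [0, 0, -0.02, 0, 1],
    [0, 0, -0.02, 0, 1],
    [0, 0, -0.025, 0, 1],
    [0, 0, -0.025, 0, 1],
  ],
)

```text
time_s: 10.42
eef_pos: [0.5291, -0.2783, 0.1127]
ee_rot: [[-0.989, 0.145, -0.001], [0.145, 0.989, 0.0], [0.001, 0.0, -1.0]]
wrist_force: [0.5, 0.1, -1.1]
opening: 0.45
```

Run:
```python
from plan import *
s=arm.state(); print(cur(),s["wrist_force"],s["opening"])
rows([(.55,-.09,.16,135,8),(.5344,.0972,.12,94.86,7)],1)
```

```text
(array([ 0.52906052, -0.27825688,  0.11272657]), np.float64(171.63563931996887)) [ 0.49613157  0.10172732 -1.05757375] 0.4501132646132248
[[0.001, 0.024, -0.006, 4.6, 1], [0.003, 0.023, -0.006, 4.6, 1], [0.004, 0.023, -0.006, 4.5, 1], [0.007, 0.023, -0.006, 4.6, 1], [0.008, 0.022, -0.006, 4.6, 1]]
[[0.01, 0.022, -0.005, 4.6, 1], [0.012, 0.021, -0.006, 4.6, 1], [0.013, 0.019, -0.006, 4.5, 1], [0.02, 0.018, 0.005, 5.8, 1], [0.022, 0.015, 0.006, 5.7, 1]]
[[0.024, 0.013, 0.006, 5.7, 1], [0.024, 0.01, 0.006, 5.8, 1], [0.026, 0.008, 0.005, 5.7, 1], [0.026, 0.005, 0.006, 5.7, 1], [0.027, 0.003, 0.006, 5.8, 1]]
end [0.5343 0.097  0.1197] 94.8 15
```

carry_out(
  commands=[
    [0.001, 0.024, -0.006, 4.6, 1],
    [0.003, 0.023, -0.006, 4.6, 1],
    [0.004, 0.023, -0.006, 4.5, 1],
    [0.007, 0.023, -0.006, 4.6, 1],
    [0.008, 0.022, -0.006, 4.6, 1],
  ],
)

```text
time_s: 10.83
eef_pos: [0.5421, -0.16, 0.1424]
ee_rot: [[-0.853, 0.522, 0.0], [0.522, 0.853, -0.0], [-0.0, 0.0, -1.0]]
wrist_force: [0.8, 0.3, -1.2]
opening: 0.452
```

carry_out(
  commands=[
    [0.01, 0.022, -0.005, 4.6, 1],
    [0.012, 0.021, -0.006, 4.6, 1],
    [0.013, 0.019, -0.006, 4.5, 1],
    [0.02, 0.018, 0.005, 5.8, 1],
    [0.022, 0.015, 0.006, 5.7, 1],
  ],
)

```text
time_s: 11.25
eef_pos: [0.547, -0.0357, 0.1488]
ee_rot: [[-0.548, 0.836, 0.002], [0.836, 0.548, -0.0], [-0.002, 0.002, -1.0]]
wrist_force: [0.8, -0.2, -1.9]
opening: 0.445
```

carry_out(
  commands=[
    [0.024, 0.013, 0.006, 5.7, 1],
    [0.024, 0.01, 0.006, 5.8, 1],
    [0.026, 0.008, 0.005, 5.7, 1],
    [0.026, 0.005, 0.006, 5.7, 1],
    [0.027, 0.003, 0.006, 5.8, 1],
  ],
)

```text
time_s: 11.67
eef_pos: [0.5344, 0.0979, 0.1188]
ee_rot: [[-0.079, 0.997, 0.001], [0.997, 0.079, -0.0], [-0.0, 0.001, -1.0]]
wrist_force: [0.4, -0.6, -0.5]
opening: 0.453
```

carry_out(
  commands=[
    [0, 0, 0.01, 0, 1],
    [0, 0, 0.01, 0, 1],
    [0, 0, 0, 0, 1],
    [0, 0, 0, 0, 1],
    [0, 0, 0, 0, 1],
  ],
)

```text
time_s: 12.08
eef_pos: [0.5351, 0.0955, 0.0987]
ee_rot: [[-0.083, 0.997, 0.0], [0.997, 0.083, -0.0], [-0.0, 0.0, -1.0]]
wrist_force: [0.5, 0.7, -1.3]
opening: 0.447
```

```bash
python3 - <<'E' | tail -6
from ov import *
from plan import cur
s=arm.state(); pos,y=cur(); print(pos.round(4),y,s["wrist_force"].round(1),s["opening"],s["joint_pos"].round(1))
p=arm.snapshot("scene"); q=arm.snapshot("top")
c=pos+[0,0,.0156]
overlay(p,[hull(p,cyl(c,y))],(320,120,430,260),3.5,"pics/o3.png")
overlay(q,[hull(q,cyl(c,y))],(100,140,210,280),3.5,"pics/o4.png")
cv2.imwrite("pics/o34.png",np.hstack([cv2.imread("pics/o3.png"),cv2.imread("pics/o4.png")]))
for nm,pp in(("s",p),("t",q)): np.savez(f"hov_{nm}.npz",**{k:pp[k] for k in("img","mtx","R","t")})
E
```

```text
hornsT [[0.5674, 0.1555], [0.5691, 0.1352], [0.4919, 0.1488], [0.4931, 0.129], [0.5757, 0.0652], [0.577, 0.0451], [0.4995, 0.0592], [0.5, 0.0389]] mean [0.5342 0.0971]
bT [[0.6019, -0.2698], [0.6008, -0.3058], [0.4575, -0.2859], [0.4613, -0.2498]] mean [ 0.5304 -0.2778]
knobT [[0.4695, 0.1061]] mean [0.4695 0.1061]
knobS [[0.4659, 0.1067]] mean [0.4659 0.1067]
pivTop [[0.6276, 0.1]] mean [0.6276 0.1   ]
[0.5351 0.0955 0.0987] 94.75534565935567 [ 0.5  0.7 -1.3] 0.4472031572948144 [  9.   15.4 -27.1 106.6   8.1  59.9 -16.6]
```

View pics/o34.png

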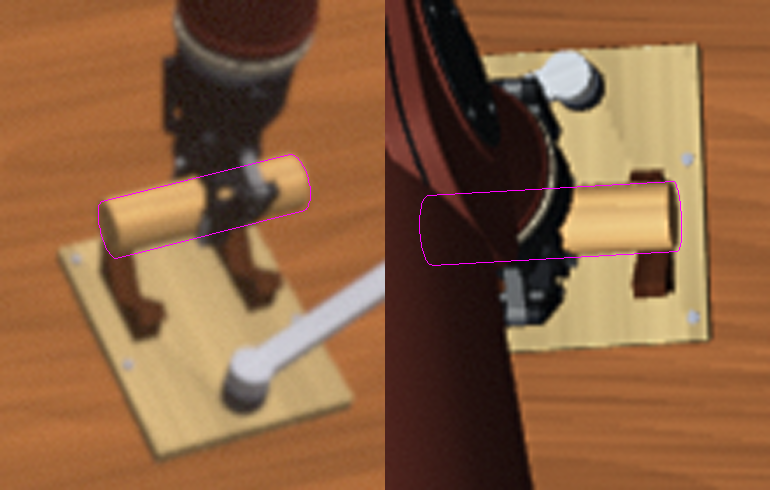

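The blank's centre comes out at y≈0.097 (its end is ~1.5 mm to +y of the outline), matching the seat. Lowering.

carry_out(
  commands=[
    [0, 0, 0.015, 0, 1],
    [0, 0, 0.016, 0, 1],
    [0, 0, 0.014, 0, 1],
    [0, 0, 0.01, 0, 1],
    [0, 0, 0.005, 0, 1],
  ],
)

```text
time_s: 12.6
eef_pos: [0.5343, 0.0962, 0.0373]
ee_rot: [[-0.084, 0.997, -0.001], [0.997, 0.084, -0.0], [-0.0, -0.001, -1.0]]
wrist_force: [-0.1, -0.4, -2.1]
opening: 0.45
```

carry_out(
  commands=[
    [0, 0, 0.002, 0, 1],
    [0, 0, 0.001, 0, 1],
    [0, 0, 0, 0, 1],
    [0, 0, 0, 0, 1],
    [0, 0, 0, 0, 1],
  ],
)

```text
time_s: 13.02
eef_pos: [0.5352, 0.0968, 0.036]
ee_rot: [[-0.084, 0.996, 0.001], [0.996, 0.084, 0.0], [0.0, 0.001, -1.0]]
wrist_force: [-0.1, -0.4, -0.3]
opening: 0.452
```

```bash
python3 - <<'E' | tail -1
from ov import *
from plan import cur
s=arm.state(); pos,y=cur(); print(pos.round(4),y,s["wrist_force"].round(1),s["opening"])
p=arm.snapshot("scene")
c=np.array([.5344,.0972,.05])
overlay(p,[hull(p,cyl(c,94.86))],(320,120,430,260),4,"pics/o5.png")
E
```

```text
[0.5352 0.0968 0.036 ] 94.82319139297178 [-0.1 -0.4 -0.3] 0.4520360002331454
```

View pics/o5.png

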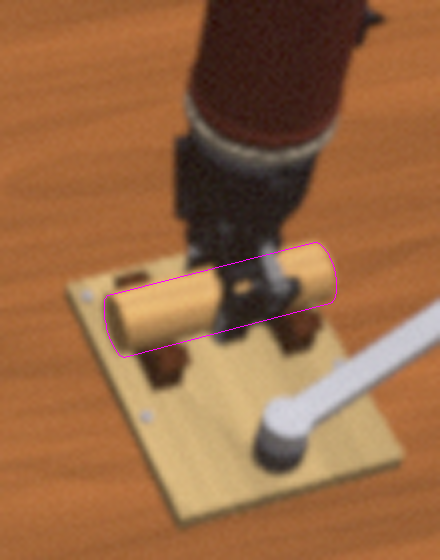

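carry_out(
  commands=[
    [-0.0015, -0.0008, 0, 0, 1],
    [0, 0, 0.001, 0, 1],
    [0, 0, 0.0005, 0, 1],
    [0, 0, 0, 0, 1],
    [0, 0, 0, 0, 0.3],
  ],
)

```text
time_s: 13.48
eef_pos: [0.5346, 0.095, 0.0344]
ee_rot: [[-0.084, 0.996, 0.001], [0.996, 0.084, -0.0], [-0.0, 0.001, -1.0]]
wrist_force: [-0.3, -1.3, 5.2]
opening: 0.455
```

carry_out(
  commands=[
    [0, 0, 0, 0, -0.2],
    [0, 0, 0, 0, -0.5],
    [0, 0, 0, 0, -1],
    [0, 0, 0, 0, -1],
    [0, 0, 0, 0, -1],
  ],
)

```text
time_s: 13.9
eef_pos: [0.534, 0.0952, 0.0337]
ee_rot: [[-0.084, 0.996, -0.0], [0.996, 0.084, 0.0], [0.0, -0.0, -1.0]]
wrist_force: [-0.1, -0.6, 0.5]
opening: 1.0
```

carry_out(
  commands=[
    [0, 0, -0.005, 0, -1],
    [0, 0, -0.015, 0, -1],
    [0, 0, -0.025, 0, -1],
    [0, 0, -0.03, 0, -1],
    [0, 0, -0.03, 0, -1],
  ],
)

```text
time_s: 14.32
eef_pos: [0.5335, 0.0952, 0.14]
ee_rot: [[-0.084, 0.996, -0.001], [0.996, 0.084, 0.0], [0.0, -0.001, -1.0]]
wrist_force: [-0.2, -0.6, 0.1]
opening: 0.999
```

```bash
python3 - <<'E' | tail -7
from plan import *
s=arm.state(); pos,y=cur(); print(pos.round(4),y,s["wrist_force"].round(1),s["opening"],s["joint_pos"].round(1))
rows([(.568,.2585,.15,112.8,6)],-1)
E
```

```text
[0.5335 0.0952 0.14  ] 94.8378287374692 [-0.2 -0.6  0.1] 0.9987123956311502 [  9.7  12.7 -27.6 104.4   6.5  64.5 -15.3]
[[0.027, 0.008, -0.002, -3.0, -1], [0.026, 0.009, -0.001, -3.0, -1], [0.025, 0.011, -0.002, -3.0, -1], [0.025, 0.012, -0.002, -3.0, -1], [0.025, 0.014, -0.001, -3.0, -1]]
[[0.024, 0.014, -0.002, -3.0, -1]]
end [0.5675 0.2589 0.15  ] 112.8 6
```

carry_out(
  commands=[
    [0.027, 0.008, -0.002, -3, -1],
    [0.026, 0.009, -0.001, -3, -1],
    [0.025, 0.011, -0.002, -3, -1],
    [0.025, 0.012, -0.002, -3, -1],
    [0.049, 0.028, -0.003, -6, -1],
  ],
)

```text
time_s: 14.73
eef_pos: [0.5669, 0.2425, 0.1486]
ee_rot: [[-0.386, 0.922, 0.001], [0.922, 0.386, -0.002], [-0.002, -0.0, -1.0]]
wrist_force: [2.0, -0.9, -0.1]
opening: 1.001
```

```bash
python3 - <<'E' | tail -6
from ov import *
from plan import *
s=arm.state(); pos,y=cur(); print(pos.round(4),y,s["wrist_force"].round(1),s["opening"])
p=arm.snapshot("scene"); q=arm.snapshot("top")
c=np.array([.5344,.0972,.05])
overlay(p,[hull(p,cyl(c,94.86))],(320,120,430,260),3.5,"pics/o3.png")
overlay(q,[hull(q,cyl(c,94.86))],(100,140,210,280),3.5,"pics/o4.png")
cv2.imwrite("pics/o6.png",np.hstack([cv2.imread("pics/o3.png"),cv2.imread("pics/o4.png")]))
for n,P in(("s",p),("t",q)):
    for t in("blank","knob"): print(n,t,[(np.round(r["rect"]).tolist(),round(r["conf"],2)) for r in arm.search_frame(t,P)][:5])
rows([(.568,.2585,.06,112.8,4)],-1)
E
```

```text
s blank [([190.0, 298.0, 237.0, 358.0], 0.9), ([224.0, 134.0, 242.0, 180.0], 0.88), ([127.0, 221.0, 177.0, 275.0], 0.7)]
s knob [([386.0, 180.0, 449.0, 233.0], 0.81)]
t blank [([351.0, 289.0, 418.0, 314.0], 0.92), ([287.0, 289.0, 322.0, 357.0], 0.79), ([345.0, 75.0, 382.0, 138.0], 0.78), ([119.0, 197.0, 187.0, 220.0], 0.76), ([387.0, 182.0, 436.0, 234.0], 0.57)]
t knob [([64.0, 154.0, 160.0, 196.0], 0.56)]
[[0.003, 0.002, 0.022, 0.0, -1], [0.004, 0.002, 0.022, 0.0, -1], [0.003, 0.002, 0.022, 0.0, -1], [0.004, 0.002, 0.022, -0.1, -1]]
end [0.5683 0.2591 0.06  ] 112.8 4
```

View pics/o6.png

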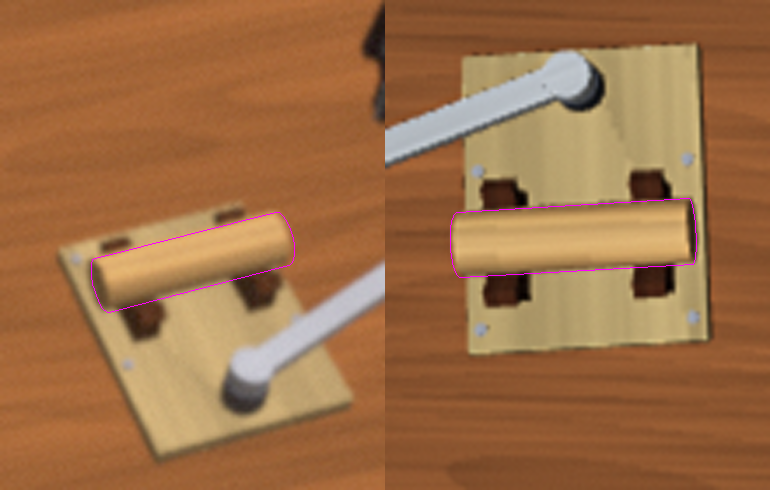

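The blank is seated centrally: the outline of the ideal pose fits in both views (top (152,208), scene (375,193)). Now to the knob.

carry_out(
  commands=[
    [0.007, 0.004, 0.01, 0, -1],
    [0.007, 0.004, 0.02, 0, -1],
    [0, 0, 0.022, 0, -1],
    [0, 0, 0.022, 0, -1],
    [0, 0, 0.014, 0, -1],
  ],
)

```text
time_s: 15.45
eef_pos: [0.5672, 0.2589, 0.0572]
ee_rot: [[-0.387, 0.922, -0.002], [0.922, 0.387, -0.001], [-0.0, -0.003, -1.0]]
wrist_force: [-0.9, -0.4, -0.3]
opening: 1.0
```

carry_out(
  commands=[
    [0, 0, 0, 0, -1],
    [0, 0, 0, 0, 1],
    [0, 0, 0, 0, 1],
    [0, 0, 0, 0, 1],
    [0, 0, 0, 0, 1],
  ],
)

```text
time_s: 15.87
eef_pos: [0.569, 0.2604, 0.0614]
ee_rot: [[-0.388, 0.922, 0.002], [0.922, 0.388, 0.001], [-0.0, 0.002, -1.0]]
wrist_force: [-0.4, 0.2, -0.5]
opening: 0.456
```

carry_out(
  commands=[
    [0, 0, 0, 0, 1],
    [0, 0, 0, 0, 1],
    [0, 0, 0, 0, 1],
    [0, 0, 0, 0, 1],
    [0, 0, 0, 0, 1],
  ],
)

```text
time_s: 16.28
eef_pos: [0.5685, 0.2604, 0.0606]
ee_rot: [[-0.388, 0.922, 0.001], [0.922, 0.388, 0.001], [0.0, 0.001, -1.0]]
wrist_force: [-0.3, 0.7, 4.7]
opening: 0.312
```

Run:
```python
from plan import *
s=arm.state(); pos,y=cur(); print(pos.round(4),y,s["wrist_force"].round(1),s["opening"])
r=pos[:2]-[.634,.1057]; print(np.hypot(*r), 184.86-np.degrees(np.arctan2(r[1],r[0])))
```

```text
[0.5685 0.2604 0.0606] 112.82661409489636 [-0.3  0.7  4.7] 0.31157124148978194
0.16798015929069626 71.91531299397661
```

carry_out(
  commands=[
    [0, 0, -0.006, 0, 1],
    [0, 0, -0.013, 0, 1],
    [0, 0, -0.014, 0, 1],
    [-0.0015, 0, -0.013, 0, 1],
    [0, 0, 0, 0, 1],
  ],
)

```text
time_s: 16.7
eef_pos: [0.5694, 0.26, 0.1092]
ee_rot: [[-0.388, 0.921, 0.003], [0.921, 0.388, 0.002], [0.001, 0.003, -1.0]]
wrist_force: [0.1, 3.2, -6.9]
opening: 0.313
```

carry_out(
  commands=[
    [-0.0006, -0.0137, 0, -4.75, 1],
    [-0.0006, -0.0137, 0, -4.75, 1],
    [-0.0006, -0.0137, 0, -4.75, 1],
    [-0.0006, -0.0137, 0, -4.75, 1],
    [-0.0006, -0.0137, 0, -4.75, 1],
  ],
)

```text
time_s: 17.12
eef_pos: [0.5123, 0.2199, 0.1064]
ee_rot: [[-0.73, 0.684, 0.001], [0.684, 0.73, 0.0], [-0.0, 0.001, -1.0]]
wrist_force: [0.5, -0.6, -8.9]
opening: 0.313
```

carry_out(
  commands=[
    [-0.0006, -0.0137, 0, -4.75, 1],
    [-0.0006, -0.0137, 0, -4.75, 1],
    [-0.0006, -0.0137, 0, -4.75, 1],
    [-0.0006, -0.0137, 0, -4.75, 1],
    [-0.0006, -0.0137, 0, -4.75, 1],
  ],
)

```text
time_s: 17.53
eef_pos: [0.4773, 0.1611, 0.1066]
ee_rot: [[-0.943, 0.333, 0.001], [0.333, 0.943, -0.0], [-0.001, 0.0, -1.0]]
wrist_force: [2.0, -0.2, -9.0]
opening: 0.308
```

carry_out(
  commands=[
    [-0.0006, -0.0137, 0, -4.75, 1],
    [-0.0006, -0.0137, 0, -4.75, 1],
    [-0.0006, -0.0137, 0, -4.75, 1],
    [-0.0006, -0.0137, 0, -4.75, 1],
    [-0.0006, -0.0145, 0, -4.75, 1],
  ],
)

```text
time_s: 17.95
eef_pos: [0.4691, 0.0929, 0.1069]
ee_rot: [[-0.997, -0.076, 0.003], [-0.076, 0.997, -0.0], [-0.003, -0.0, -1.0]]
wrist_force: [4.7, 0.5, -8.8]
opening: 0.309
```

carry_out(
  commands=[
    [0, 0, 0, 0, 1],
    [0, 0, 0, 0, 1],
    [0, 0, 0, 0, 1],
    [0, 0, 0, 0, 1],
    [0, 0, 0, 0, 1],
  ],
)

```text
time_s: 18.37
eef_pos: [0.4689, 0.0942, 0.1064]
ee_rot: [[-0.997, -0.071, 0.001], [-0.071, 0.997, 0.0], [-0.001, 0.0, -1.0]]
wrist_force: [5.1, 0.5, -8.6]
opening: 0.311
```

```bash
python3 - <<'E' | tail -2
from ov import *
from plan import cur
s=arm.state(); pos,y=cur(); print(pos.round(4),y,s["wrist_force"].round(1),s["opening"])
r=pos[:2]-[.634,.1057]; print(np.hypot(*r), 184.86-np.degrees(np.arctan2(r[1],r[0]))%360)
p=arm.snapshot("scene"); q=arm.snapshot("top")
c=np.array([.5344,.0972,.05])
overlay(p,[hull(p,cyl(c,94.86))],(320,120,430,260),3.5,"pics/o3.png")
overlay(q,[hull(q,cyl(c,94.86))],(100,140,210,280),3.5,"pics/o4.png")
cv2.imwrite("pics/o7.png",np.hstack([cv2.imread("pics/o3.png"),cv2.imread("pics/o4.png")]))
E
```

```text
[0.4689 0.0942 0.1064] -175.90672449005234 [ 5.1  0.5 -8.6] 0.31141844385150713
0.16552657471255997 0.8876554737786932
```

View pics/o7.png

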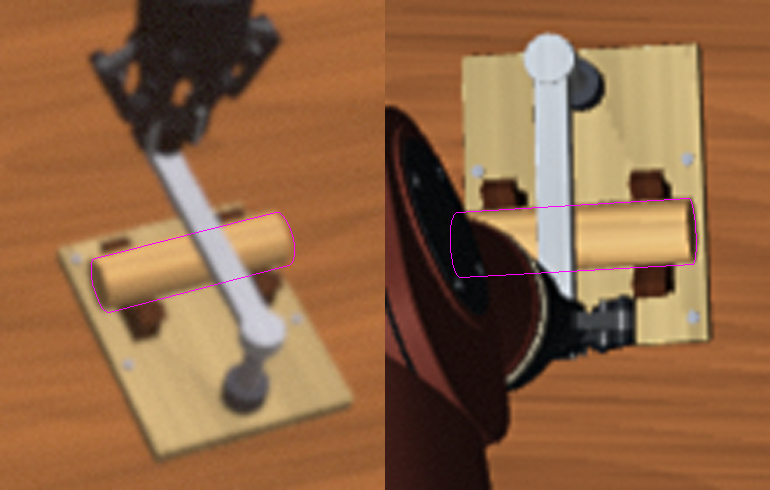

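carry_out(
  commands=[
    [-0.001, -0.0025, 0, 0, 1],
    [0, 0, 0, 0, 1],
    [0, 0, 0.005, 0, 1],
    [0, 0, 0.005, 0, 1],
    [0, 0, 0.003, 0, 1],
  ],
)

```text
time_s: 18.88
eef_pos: [0.4692, 0.091, 0.0923]
ee_rot: [[-0.997, -0.071, -0.0], [-0.071, 0.997, 0.0], [0.0, 0.0, -1.0]]
wrist_force: [1.7, 1.1, -6.5]
opening: 0.31
```

carry_out(
  commands=[
    [0, 0, 0.002, 0, 1],
    [0, 0, 0.001, 0, 1],
    [0, 0, 0, 0, 1],
    [0, 0, 0, 0, 1],
    [0, 0, 0, 0, 1],
  ],
)

```text
time_s: 19.3
eef_pos: [0.4693, 0.0911, 0.091]
ee_rot: [[-0.997, -0.071, -0.0], [-0.071, 0.997, -0.001], [0.0, -0.001, -1.0]]
wrist_force: [-6.5, -1.6, 12.0]
opening: 0.313
```

carry_out(
  commands=[
    [0, 0, -0.001, 0, 1],
    [0, 0, 0, 0, 0.2],
    [0, 0, 0, 0, -0.3],
    [0, 0, 0, 0, -1],
    [0, 0, 0, 0, -1],
  ],
)

```text
time_s: 19.72
eef_pos: [0.4696, 0.091, 0.0911]
ee_rot: [[-0.997, -0.071, 0.0], [-0.071, 0.997, 0.0], [-0.0, 0.0, -1.0]]
wrist_force: [0.8, 0.6, -0.0]
opening: 0.81
```

carry_out(
  commands=[
    [0, 0, 0, 0, -1],
    [0, 0, 0, 0, -1],
    [0, 0, 0, 0, -1],
    [0, 0, -0.005, 0, -1],
    [0, 0, -0.015, 0, -1],
  ],
)

```text
time_s: 20.13
eef_pos: [0.4682, 0.0907, 0.1099]
ee_rot: [[-0.997, -0.071, -0.003], [-0.071, 0.997, 0.0], [0.003, 0.0, -1.0]]
wrist_force: [-0.4, -0.2, 0.4]
opening: 0.997
```

carry_out(
  commands=[
    [0, 0, -0.03, 0, -1],
    [0, 0, -0.03, 0, -1],
    [0, -0.03, -0.02, 0, -1],
    [0, -0.04, 0, 0, -1],
    [0, -0.04, 0, 0, -1],
  ],
)

```text
time_s: 20.55
eef_pos: [0.4783, -0.0193, 0.1933]
ee_rot: [[-0.997, -0.074, 0.004], [-0.074, 0.997, -0.001], [-0.004, -0.001, -1.0]]
wrist_force: [0.9, -0.8, -0.7]
opening: 1.0
```

carry_out(
  commands=[
    [0, -0.04, 0, 0, -1],
    [0, -0.04, 0, 0, -1],
    [0, -0.04, 0, 0, -1],
    [0, -0.02, 0, 0, -1],
    [0, 0, 0, 0, -1],
  ],
)

```text
time_s: 20.97
eef_pos: [0.4865, -0.1642, 0.191]
ee_rot: [[-0.998, -0.064, -0.0], [-0.064, 0.998, -0.001], [0.0, -0.001, -1.0]]
wrist_force: [-0.7, -1.1, -1.1]
opening: 1.001
```

```bash
python3 - <<'E' | tail -1
from ov import *
from plan import cur
s=arm.state(); pos,y=cur(); print(pos.round(4),y,s["wrist_force"].round(1),s["opening"])
p=arm.snapshot("scene"); q=arm.snapshot("top")
cv2.imwrite("pics/f_s.png",p["img"]);cv2.imwrite("pics/f_t.png",q["img"])
c=np.array([.5344,.0972,.05])
overlay(p,[hull(p,cyl(c,94.86))],(320,120,430,260),3.5,"pics/o3.png")
overlay(q,[hull(q,cyl(c,94.86))],(100,140,210,280),3.5,"pics/o4.png")
cv2.imwrite("pics/o8.png",np.hstack([cv2.imread("pics/o3.png"),cv2.imread("pics/o4.png")]))
E
```

```text
[ 0.4865 -0.1642  0.191 ] -176.34741682121268 [-0.7 -1.1 -1.1] 1.0013067970965566
```

View pics/o8.png

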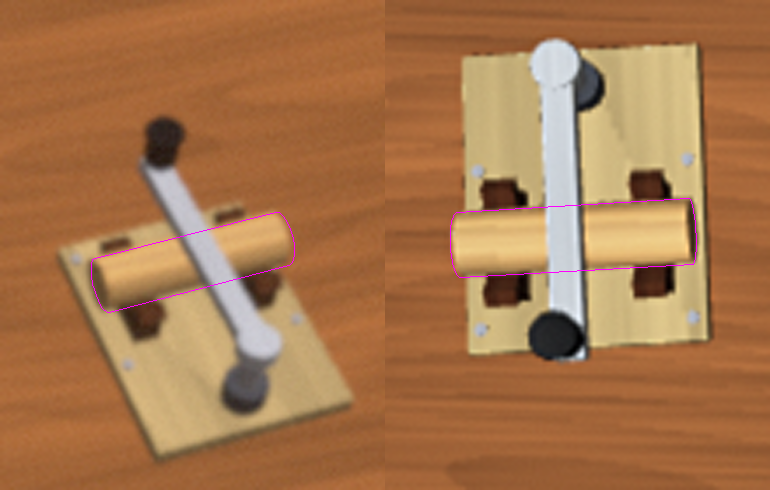

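View pics/f_s.png

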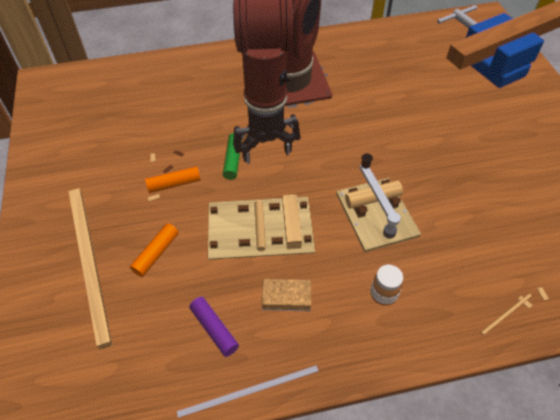

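The bar lies across the middle of the seated blank: in the top view it crosses at about (151,208), with the knob at (144,235). The dowel, stick, jar and cork block are unmoved, and the gripper is clear of everything. Handing in.

```bash
python3 -c "
from workcell import arm
print(arm.job_done())"
```

```text
the job is handed in; nothing more can be done
None
```

The blank is clamped in the V-cradle and the job was handed in at about 21 s of the 64 s allowed. I lifted the bar about 45 mm and swung it aside to about 1.23 rad. I laid the stout round blank on the saddles, then brought the bar back over it, lowered it and let go.

**Final checks:**
- **Blank position:** the outline of the ideal seat pose fits the blank in both camera views to about a pixel (2 mm).
- **Bar position:** it crosses the middle of the blank at close to 0 rad. The gripper felt contact with about 0.030 m of lift, as expected for a seated blank.
- **Other objects:** the slim dowel, square stick, jar and cork block look unmoved in the pictures.
- **Force:** the largest wrist reading I saw was about 14 N, when the bar was pressed lightly onto the blank before release.

No check failed. In the second-to-last move, one row of the approach to the knob was cut short by the speed limit, and I corrected it in the next move.

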